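# Box up the round cheeses after service

### The arm

A 6-joint arm with a two-finger parallel gripper is mounted at the origin on the work surface. World frame = base frame: x ahead of the robot, y to its left, z up, the work surface at z = 0. Lengths are in mm, angles in rad, forces in N, time in s.
With the tool pointing down it reaches from about 300 to 875 mm from the base axis. Payload 4.2 kg.
Tool frame: the origin (TCP) lies midway between the tips of the shut fingers; the grasp point (between the pads) lies 19 mm behind it; x points along the fingers, y is the direction in which the jaws open and shut, and the axes are right-handed (so a half turn about x gives the same grasp; the last joint's range is limited). The gripper opens to 85 mm and grips with 20 to 120 N. Pads are 22 mm wide; open, the fingers measure 114 mm over their backs; the gripper's body (76 mm by 85 mm) begins 54 mm behind the grasp point. The pads swing forward as they close: fully open they stand 13 mm farther back than shut.
Start: joints at [-1.204, 0.32, 1.565, -0, 1.257, -0.02], TCP at [216.909, -532.533, 231.338] pointing down, gripper open.
Joint ranges: [-3.11, 3.11], [-0.84, 2.01], [0.21, 2.61], [-1.34, 4.49], [0.05, 2.63], [-2.56, 2.56]. Speed limits (rad/s): [2.57, 2.57, 3.14, 3.14, 3.14, 3.14].

### API

Orientations are given as a unit quaternion [x, y, z, w].
In Python, from plant import get_state, read_camera, sign_off gives the robot as it stands. The module is installed in compiled form; this text tells all that it offers.
- The arm moves only by the tool play_rows, never from a script. Its argument "rows" is text: rows parted by semicolons, each of 4 numbers parted by spaces: the shift along the tool's x, y, z in m, then the turn about the tool's x in degrees. A call has exactly 5 rows; each row is the pose to reach, as a shift and turn from the pose commanded when the call began, along the tool's axes at that moment; what a row does not reach only later rows make up. A row lasts 1/8 s, in which the tool goes at most 62.5 mm and 10.7 degrees, less where a joint would pass 70% of its speed; a pose out of reach is approached as far as the arm can. A call with a gripper value outside its range is refused whole. "gripper" is the finger opening in m, from 0 to 0.0854, set as the call begins (left out, the last holds). The fingers move at their own pace and stop on an object; "newtons" is the grip in N (left out, the last holds). Time passes only in rows, so rows that repeat a pose let the fingers close, or fill a call up. It gives the time, the measured TCP pose, the force and the opening at its end, in the units of the state.
- get_state(): the state, without advancing time (a new reading comes with each control period).
- read_camera(name): name is "side" or "top"; returns a dict with "image" (480x640x3 uint8, red, green, blue), "fx", "fy", "cx", "cy" (pixels), "eye" and "rotation" of the camera in the world. Camera axes: x right, y up, looking along -z (the intrinsics and any distortion apply to the point x, -y, -z); pixel columns grow to the right and rows downward; lengths in mm; the calibration is good to about 2 mm. A picture is of the moment at which its call begins. There is no depth.
- sign_off(): hands the job in, once; it reports no verdict.
The state is a dict: "time_s": time; "qpos": joint angles; "joint_vel": joint speeds; "joint_efforts": joint torques, N m; "tool_pos": TCP position; "eef_rot": TCP orientation; "wrist_force": force on the tool from outside, world axes, zero at the start; "wrist_torque": the same for the moment, N m; "grip_width": finger opening in mm.
Only numpy, scipy, OpenCV 4.12 (cv2) and the standard library are available. Lean on these libraries where they do the work, as an engineer would, in place of code of your own. Each camera call takes 0.05 s, during which the arm holds its last target. There are 200 camera calls.

### The job

Service is over: put the three whole round cheeses away, each into the round wooden box of its own size (widest cheese in the largest box, middle one in the middle box, slimmest in the smallest), standing upright and flat on the box floor, with the boxes level on the table. Set each one down gently without dropping it, and leave the pyramid, the wedge and the oblong cheese where they are.

Things in the scene. Friction and masses are not known exactly. Their poses are not given: they have to be found in the camera images.
- wide_cheese_center (a point): the widest and flattest of the three whole round cheeses: an upright solid cylinder with a cream rind and faint parallel lines across its top, 66 mm across, 36 mm tall, standing loose on the table; the point is its centre, 18 mm above its underside, z along its axis
- middle_cheese_center (a point): the middle-sized of the three whole round cheeses: an upright solid cylinder with a cream rind and faint parallel lines across its top, 52 mm across, 48 mm tall, standing loose on the table; the point is its centre, 24 mm above its underside, z along its axis
- slim_cheese_center (a point): the slimmest and tallest of the three whole round cheeses: an upright solid cylinder with a cream rind and faint parallel lines across its top, 38 mm across, 62 mm tall, standing loose on the table; the point is its centre, 31 mm above its underside, z along its axis
- wide_box: the largest of the three open round shallow boxes of thin brown wood, loose on the table: 94 mm across outside, 88 mm inside, rim 12 mm high, wall 3 mm, floor 4 mm thick; made for the round cheese 66 mm across, with 11 mm to spare all round. Origin at the centre of its underside, z up
- middle_box: the middle-sized of the three open round shallow boxes of thin brown wood, loose on the table: 80 mm across outside, 74 mm inside, rim 12 mm high, wall 3 mm, floor 4 mm thick; made for the round cheese 52 mm across, with 11 mm to spare all round. Origin at the centre of its underside, z up
- slim_box: the smallest of the three open round shallow boxes of thin brown wood, loose on the table: 66 mm across outside, 60 mm inside, rim 12 mm high, wall 3 mm, floor 4 mm thick; made for the round cheese 38 mm across, with 11 mm to spare all round. Origin at the centre of its underside, z up
- pyramid: bystander: a grey cheese shaped like a pyramid with its top cut off, square base 59 mm, 48 mm tall, loose; origin at the centre of its underside, z up
- wedge: bystander: a pale yellow three-sided wedge of cheese with a brown rind along one side, sides 69 mm (corners 40 mm from its centre), 34 mm tall, loose; origin at the centre of its underside, z up
- brick: bystander: a golden-brown oblong cheese 66 x 46 mm, 34 mm tall, loose; origin at the centre of its underside, x along its length, z up
Mind the look-alikes: they are no part of the job. What is shaped like the part that bears wide_cheese_center but blue or green is not meant.

How it is judged:
By the outcome, as a careful person would: the job done as asked, in the order asked, and still so for the second after the job is handed in, with the robot touching nothing.
It also fails if it takes over 83 s, if anything falls off the work surface, if the arm or the gripper's body presses on something with over 40 N, if the wrist force passes 120 N, or if a joint passes its speed limit or range.

## Working session

There is one attempt and no reset: what is moved stays moved. The work goes in short steps, Python scripts to look and compute and a tool call to move; the robot and the scene stay as the last step left them, time stands still between calls to the robot, and variables do not carry over. Pictures are saved under pics/ and viewed, about 12 in all and at most 16, crops included, and the job is handed in when it is done.

Besides the shell and the picture viewer there is one more tool, called after ">>>" in YAML: its name, and indented under it one key for each argument. play_rows: Moves the arm, as the interface text tells. Its arguments: {"type":"object","properties":{"rows":{"type":"string"},"gripper":{"type":"number"},"newtons":{"type":"number"}},"required":["rows"]}

```bash
mkdir -p pics; cat > h.py <<'E'
import numpy as np, cv2
from plant import get_state, read_camera
def shot(n,f):
    c=read_camera(n); cv2.imwrite('pics/'+f,c['image'][:,:,::-1]); return c
def ray(c,u,v,z):
    d=np.array([(u-c['cx'])/c['fx'],-(v-c['cy'])/c['fy'],-1.]); d=np.array(c['rotation']).reshape(3,3)@d
    e=np.array(c['eye']); return e+d*(z-e[2])/d[2]
def proj(c,p):
    q=np.array(c['rotation']).reshape(3,3).T@(np.array(p)-np.array(c['eye']))
    return c['cx']+c['fx']*q[0]/-q[2], c['cy']-c['fy']*q[1]/-q[2]
E
python3 - <<'E'
from h import *
for n in('top','side'):
    c=shot(n,n+'0.png'); print({k:v for k,v in c.items() if k!='image'})
print(get_state())
E
```

```text
{'fx': 448.66526047155185, 'fy': 448.66526047155185, 'cx': 321.9696576209237, 'cy': 235.32646305872998, 'eye': array([ 371.55785883,  -34.3912145 , 1098.04559415]), 'rotation': array([ 0.05230234, -0.04692883, -0.70527176,  0.70544588])}
{'fx': 539.6888941044947, 'fy': 539.6888941044947, 'cx': 319.0829465940738, 'cy': 232.69435004855424, 'eye': array([ 65.52679933, 745.20975953, 738.27477645]), 'rotation': array([-0.11257547,  0.42893363,  0.86298253, -0.24208234])}
{'time_s': 0.1, 'qpos': array([-1.20396460e+00,  3.20244381e-01,  1.56553592e+00, -1.56263761e-05,
        1.25739158e+00, -2.00170877e-02]), 'joint_vel': array([ 0.00109764, -0.00193795, -0.0051281 , -0.00073897,  0.00054378,
        0.00148861]), 'joint_efforts': array([ 2.25240224e-04, -4.16409838e+01, -2.34703732e+01,  7.64039669e-05,
        4.89054320e-03,  2.40904291e-05]), 'tool_pos': array([ 216.77054896, -532.12879547,  230.56509667]), 'eef_rot': array([-0.69381842, -0.13647116,  0.69402144, -0.13537303]), 'wrist_force': array([-0.45621871, -0.04103739,  0.81779588]), 'wrist_torque': array([-0.01584542,  0.00399634,  0.03070165]), 'grip_width': 85.54368714952784}
```

Rotation is a quaternion; fix that and view.

```bash
sed -i 's/np.array(c\[.rotation.\]).reshape(3,3)/R.from_quat(c["rotation"]).as_matrix()/; 1a from scipy.spatial.transform import Rotation as R' h.py; cat h.py; python3 -c "
from h import *
s=get_state();print(R.from_quat(s['eef_rot']).as_matrix().round(3))"
```

```text
import numpy as np, cv2
from scipy.spatial.transform import Rotation as R
from plant import get_state, read_camera
def shot(n,f):
    c=read_camera(n); cv2.imwrite('pics/'+f,c['image'][:,:,::-1]); return c
def ray(c,u,v,z):
    d=np.array([(u-c['cx'])/c['fx'],-(v-c['cy'])/c['fy'],-1.]); d=R.from_quat(c["rotation"]).as_matrix()@d
    e=np.array(c['eye']); return e+d*(z-e[2])/d[2]
def proj(c,p):
    q=R.from_quat(c["rotation"]).as_matrix().T@(np.array(p)-np.array(c['eye']))
    return c['cx']+c['fx']*q[0]/-q[2], c['cy']-c['fy']*q[1]/-q[2]
[[-0.001  0.377 -0.926]
 [ 0.001 -0.926 -0.377]
 [-1.    -0.002 -0.   ]]
```

View pics/top0.png

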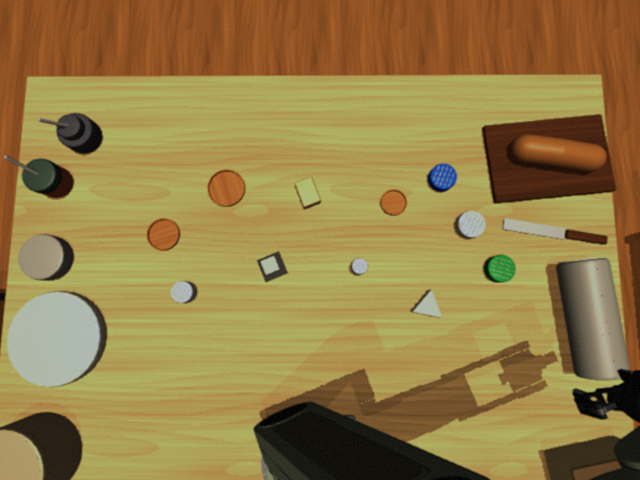

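View pics/side0.png

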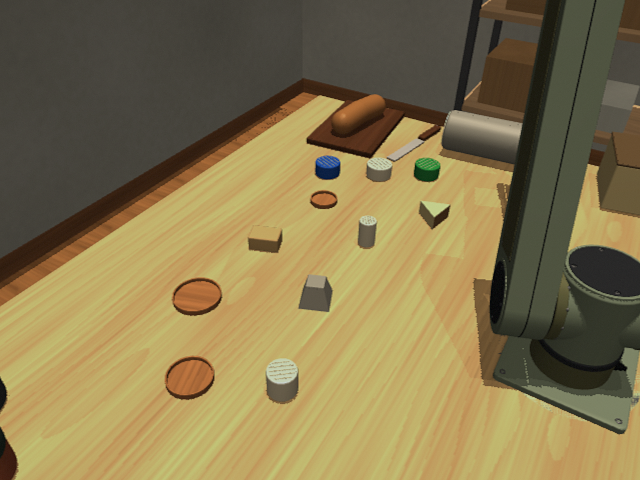

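Top view: cream discs at (471,224), (182,292), (360,267); boxes at (227,188), (164,235), (393,202). Look-alikes for the wide cheese are blue (443,177) and green (501,268). The plate, cups, knife, pyramid, wedge and brick aren't part of it. I pick the cream disc at (471,224).

```bash
cat > meas.py <<'E'
from h import *
import sys
# name: top pixel, top height, radius, kind
T={'wide':(471,224,36,33,'c'),'mid':(182,292,48,26,'c'),'slim':(360,267,62,19,'c'),'Wbox':(227,188,12,47,'b'),'Mbox':(164,235,12,40,'b'),'Sbox':(393,202,12,33,'b')}
def mask(im,k):
    h=cv2.cvtColor(im,cv2.COLOR_RGB2HSV); H,S,V=cv2.split(h)
    m=(S<70)&(V>60) if k=='c' else (H<16)&(S>100)&(V>50)
    return m.astype(np.uint8)*255
def blobs(c,k):
    n,l,s,ce=cv2.connectedComponentsWithStats(mask(c['image'],k)); return l,s,ce
if __name__=='__main__':
    ct,cs=read_camera('top'),read_camera('side')
    for n,(u,v,z,r,k) in T.items():
        out=[n]
        l,s,ce=blobs(ct,k); i=l[v,u]
        p0=ray(ct,u,v,z)
        for nm,c in(('top',ct),('side',cs)):
            l,s,ce=blobs(c,k); uu,vv=map(int,proj(c,p0) if nm=='side' else (u,v)); i=l[vv,uu]
            if i==0: out.append((nm,'miss',uu,vv)); continue
            cn=max(cv2.findContours((l==i).astype(np.uint8),cv2.RETR_EXTERNAL,cv2.CHAIN_APPROX_NONE)[0],key=len)[:,0]
            # cast outline onto top plane, fit circle
            P=np.array([ray(c,a,b,z)[:2] for a,b in cn]); (x,y),rr=cv2.minEnclosingCircle(P.astype(np.float32))
            e=cv2.fitEllipse(P.astype(np.float32))
            out.append((nm,s[i][4],ce[i].round(1).tolist(),'mec',round(x,1),round(y,1),round(rr,1),'ell',np.round(e[0],1).tolist(),np.round(e[1],1).tolist()))
        for o in out: print(o)
E
python3 - <<'E'
import runpy; runpy.run_path('meas.py',run_name='__main__')
from h import *
a=cv2.imread('pics/top0.png');b=cv2.imread('pics/side0.png')
r=[cv2.resize(x,(400,300),interpolation=cv2.INTER_CUBIC) for x in(a[150:300,400:600],a[225:330,110:250],b[120:270,280:480],b[270:420,130:330])]
cv2.imwrite('pics/crop.png',np.vstack([np.hstack(r[:2]),np.hstack(r[2:])]))
E
```

```text
wide
('top', np.int32(596), [471.2, 223.8], 'mec', 549.9, -383.0, 33.5, 'ell', [549.5, -383.3], [63.3, 65.1])
('side', np.int32(286), [378.7, 164.5], 'mec', 547.7, -363.3, 53.4, 'ell', [547.1, -370.8], [60.2, 98.4])
mid
('top', np.int32(402), [181.6, 291.5], 'mec', 388.0, 300.2, 26.5, 'ell', [388.2, 300.5], [49.7, 51.2])
('side', 'miss', 284, 369)
slim
('top', np.int32(216), [359.2, 265.7], 'mec', 447.4, -112.2, 19.3, 'ell', [447.2, -112.5], [35.3, 37.3])
('side', np.int32(146), [367.8, 220.6], 'mec', 446.6, -111.6, 20.5, 'ell', [447.4, -110.9], [35.1, 36.4])
Wbox
('top', np.int32(1044), [226.0, 187.6], 'mec', 645.4, 212.3, 46.4, 'ell', [645.3, 212.8], [88.7, 90.6])
('side', np.int32(1468), [196.5, 296.1], 'mec', 645.0, 218.9, 52.1, 'ell', [644.2, 218.4], [91.7, 102.3])
Mbox
('top', np.int32(795), [162.8, 233.9], 'mec', 529.0, 364.9, 40.5, 'ell', [528.9, 364.4], [75.0, 77.8])
('side', np.int32(1674), [189.2, 377.2], 'mec', 527.4, 369.6, 43.7, 'ell', [527.7, 369.4], [78.0, 86.1])
Sbox
('top', np.int32(516), [393.1, 202.0], 'mec', 608.5, -201.1, 32.4, 'ell', [608.3, -201.5], [60.8, 62.6])
('side', np.int32(403), [323.3, 199.3], 'mec', 608.7, -195.7, 40.2, 'ell', [607.1, -196.0], [62.8, 78.8])
```

View pics/crop.png

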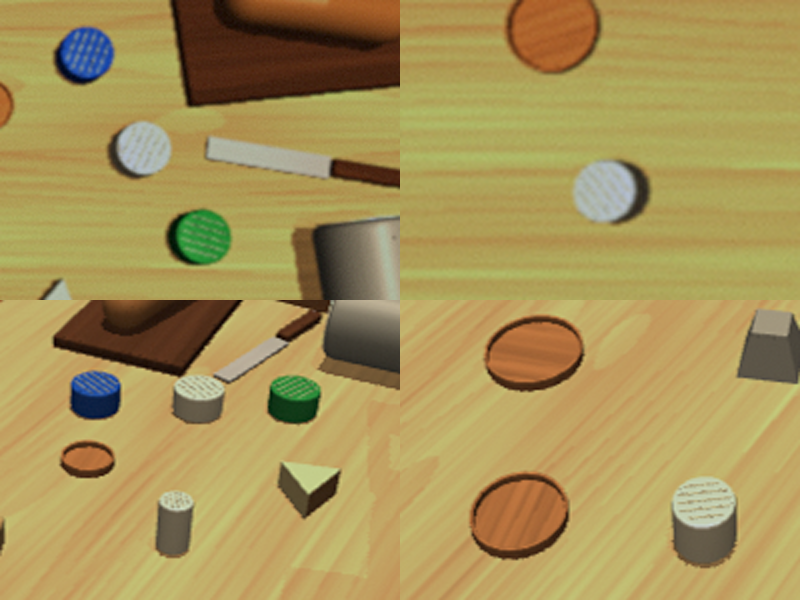

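```bash
cat > go.py <<'E'
from h import *
import sys
def go(x,y,z):
    s=get_state(); M=R.from_quat(s['eef_rot']).as_matrix()
    print('t',round(s['time_s'],2),'tcp',s['tool_pos'].round(1),'w',round(s['grip_width'],1),'F',s['wrist_force'].round(1),'q6',s['qpos'][5].round(2))
    print('shift m',(M.T@(np.array([x,y,z])-s['tool_pos'])/1000).round(4))
if __name__=='__main__': go(*map(float,sys.argv[1:]))
E
python3 go.py 549.7 -383.2 110
```

```text
t 0.2 tcp [ 216.8 -532.3  230.8] w 85.0 F [ 0.5  0.5 -0.6] q6 -0.02
shift m [ 0.1209 -0.0124 -0.3645]
```

>>> play_rows:
  rows: "0.01 -0.001 -0.03; 0.03 -0.003 -0.09; 0.05 -0.005 -0.15; 0.07 -0.007 -0.205; 0.085 -0.0085 -0.25"
  gripper: 0.0854
  newtons: 40

```text
$.rows[0]: bad value
```

```bash
python3 go.py 549.7 -383.2 60
```

```text
t 0.2 tcp [ 216.8 -532.3  230.8] w 85.0 F [ 0.5  0.5 -0.6] q6 -0.02
shift m [ 0.1709 -0.0123 -0.3645]
```

I left out the turn column.

>>> play_rows:
  rows: "0.01 -0.001 -0.03 0; 0.03 -0.003 -0.09 0; 0.05 -0.005 -0.15 0; 0.07 -0.007 -0.205 0; 0.085 -0.0085 -0.25 0"
  gripper: 0.0854
  newtons: 40

```text
time_s: 0.82
tool_pos: [446.9, -428.9, 145.2]
eef_rot: [-0.694, -0.137, 0.694, -0.136]
wrist_force: [0.3, -0.1, -0.1]
grip_width: 85.3
```

```bash
python3 go.py 549.7 -383.2 60
```

```text
t 0.82 tcp [ 446.9 -428.9  145.2] w 85.3 F [ 0.3 -0.1 -0.1] q6 0.4
shift m [ 0.0851 -0.0034 -0.1125]
```

>>> play_rows:
  rows: "0.005 -0.001 -0.03 0; 0.025 -0.0025 -0.075 0; 0.05 -0.0035 -0.1 0; 0.07 -0.0035 -0.1125 0; 0.085 -0.0035 -0.1125 0"

```text
time_s: 1.45
tool_pos: [548.0, -384.4, 59.9]
eef_rot: [-0.693, -0.136, 0.694, -0.136]
wrist_force: [0.2, 0.5, 0.2]
grip_width: 85.5
```

```bash
python3 go.py 549.7 -383.2 5; python3 -c "
from h import *
c=shot('side','s1.png');t=read_camera('top')
cv2.imwrite('pics/s1c.png',np.hstack([cv2.resize(c['image'][90:240,290:490,::-1],(400,300)),cv2.resize(t['image'][150:300,400:600,::-1],(400,300))]))"
```

```text
t 1.45 tcp [ 548.  -384.4   59.9] w 85.5 F [0.2 0.5 0.2] q6 0.55
shift m [ 0.0549 -0.0004 -0.002 ]
```

View pics/s1c.png

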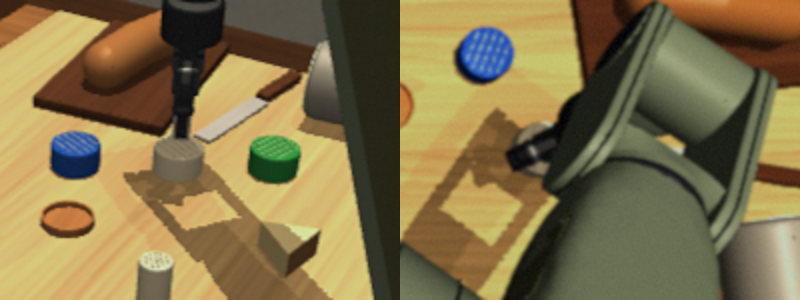

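The gripper is centred over the cream cheese, with the finger at (183,135) above the disc at (178,158) in the crop. Descend.

>>> play_rows:
  rows: "0.012 0 -0.001 0; 0.027 0 -0.002 0; 0.042 0 -0.002 0; 0.055 0 -0.002 0; 0.055 0 -0.002 0"

```text
time_s: 2.17
tool_pos: [549.1, -383.4, 4.7]
eef_rot: [-0.693, -0.137, 0.695, -0.135]
wrist_force: [0.4, 0.3, 0.0]
grip_width: 85.5
```

>>> play_rows:
  rows: "0 0 0 0; 0 0 0 0; 0 0 0 0; 0 0 0 0; 0 0 0 0"
  gripper: 0.05
  newtons: 40

```text
time_s: 2.8
tool_pos: [550.6, -384.4, 7.3]
eef_rot: [0.694, 0.135, -0.693, 0.136]
wrist_force: [0.0, -0.3, 5.2]
grip_width: 64.4
```

```bash
python3 go.py 645.3 212.6 130
```

```text
t 2.8 tcp [ 550.6 -384.4    7.3] w 64.4 F [ 0.  -0.3  5.2] q6 0.56
shift m [-0.1233 -0.5169 -0.313 ]
```

>>> play_rows:
  rows: "-0.005 0 0 0; -0.02 0 0 0; -0.05 0 0 0; -0.085 0 0 0; -0.115 0 0 0"

```text
time_s: 3.42
tool_pos: [549.9, -383.9, 123.2]
eef_rot: [0.694, 0.136, -0.694, 0.136]
wrist_force: [-0.1, 0.4, -1.0]
grip_width: 64.7
```

```bash
python3 go.py 645.3 212.6 120; python3 -c "
from h import *
c=shot('side','s2.png')
cv2.imwrite('pics/s2c.png',cv2.resize(c['image'][40:240,270:490,::-1],(660,600)))"
```

```text
t 3.42 tcp [ 549.9 -383.9  123.2] w 64.7 F [-0.1  0.4 -1. ] q6 0.56
shift m [ 0.003  -0.5165 -0.3133]
```

View pics/s2c.png

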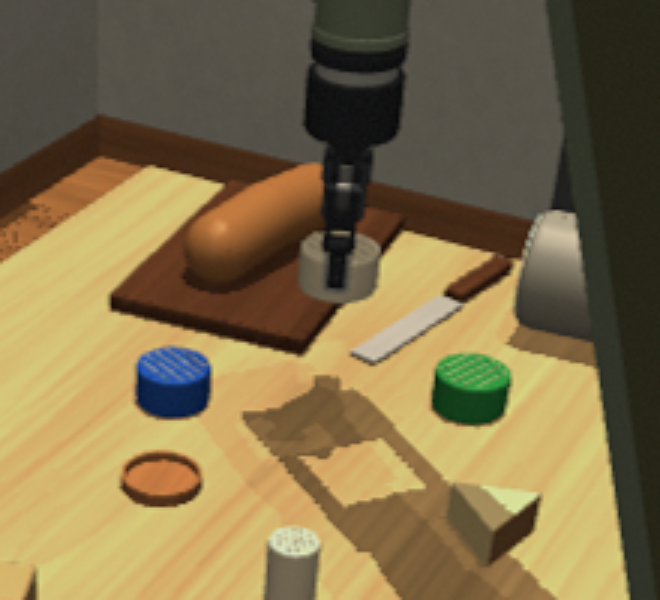

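Cheese is held level at about (340,268) in the crop, finger tips about 13 mm above its underside, which clears the rim. Carry it over.

>>> play_rows:
  rows: "0 -0.013 -0.008 0; 0 -0.038 -0.023 0; 0 -0.076 -0.046 0; 0 -0.114 -0.069 0; 0 -0.152 -0.092 0"

```text
time_s: 4.1
tool_pos: [576.5, -205.6, 119.1]
eef_rot: [-0.693, -0.137, 0.695, -0.135]
wrist_force: [0.6, 0.2, -1.4]
grip_width: 64.7
```

>>> play_rows:
  rows: "0 -0.038 -0.023 0; 0 -0.076 -0.046 0; 0 -0.114 -0.069 0; 0 -0.152 -0.092 0; 0 -0.19 -0.115 0"

```text
time_s: 4.72
tool_pos: [610.9, 13.3, 119.2]
eef_rot: [-0.692, -0.136, 0.695, -0.136]
wrist_force: [0.8, -0.1, -0.9]
grip_width: 64.5
```

```bash
python3 go.py 645.3 212.6 60
```

```text
t 4.72 tcp [610.9  13.3 119.2] w 64.5 F [ 0.8 -0.1 -0.9] q6 1.19
shift m [ 0.0591 -0.1714 -0.1074]
```

>>> play_rows:
  rows: "0 -0.038 -0.023 0; 0 -0.08 -0.05 0; 0 -0.12 -0.075 0; 0 -0.155 -0.097 0; 0 -0.171 -0.107 0"

```text
time_s: 5.35
tool_pos: [645.5, 212.2, 119.0]
eef_rot: [-0.692, -0.137, 0.695, -0.137]
wrist_force: [-0.3, -0.8, -1.6]
grip_width: 64.5
```

>>> play_rows:
  rows: "0.01 0 0 0; 0.03 0 0 0; 0.055 0 0 0; 0.075 0 0 0; 0.085 0 0 0"

```text
time_s: 5.98
tool_pos: [645.7, 207.4, 34.1]
eef_rot: [-0.693, -0.135, 0.696, -0.136]
wrist_force: [0.2, 0.0, -1.8]
grip_width: 64.2
```

```bash
python3 go.py 645.3 212.6 11; python3 -c "
from h import *
c=shot('side','s3.png')
cv2.imwrite('pics/s3c.png',cv2.resize(c['image'][200:350,110:310,::-1],(800,600)))"
```

```text
t 5.97 tcp [645.7 207.4  34.1] w 64.2 F [ 0.2  0.  -1.8] q6 1.48
shift m [ 0.0231 -0.005  -0.0017]
```

View pics/s3c.png

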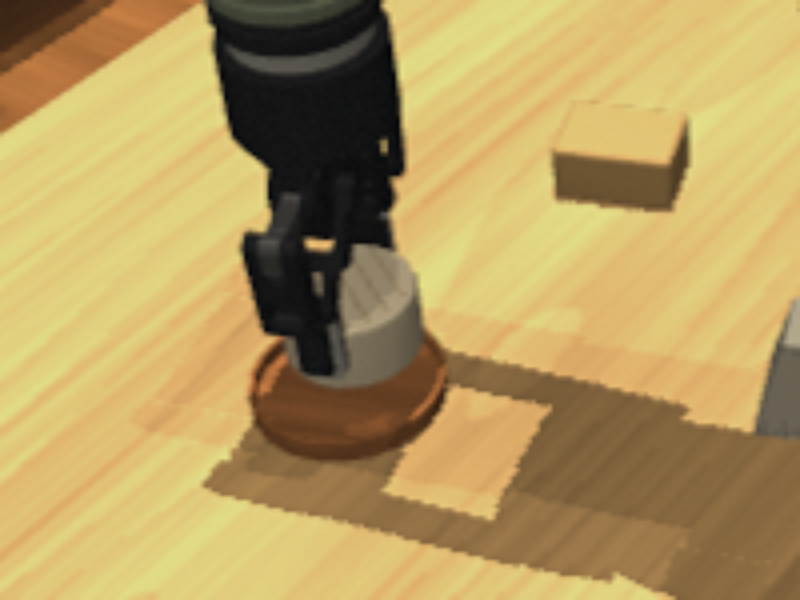

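```bash
python3 -c "
from h import *
for i in range(4):
    read_camera('top'); s=get_state(); print(s['tool_pos'].round(1),s['qpos'].round(4),R.from_quat(s['eef_rot']).as_matrix()[:,0].round(3))"; python3 go.py 645.3 212.6 11
```

```text
[646.1 208.1  34.6] [ 2.9480e-01  6.4140e-01  1.5456e+00 -5.0000e-04  9.5830e-01  1.4803e+00] [-0.003 -0.001 -1.   ]
[646.9 208.5  35.8] [ 2.9510e-01  6.4040e-01  1.5441e+00 -4.0000e-04  9.5850e-01  1.4803e+00] [-0.001 -0.001 -1.   ]
[647.5 209.   36.6] [ 2.9540e-01  6.3970e-01  1.5430e+00 -3.0000e-04  9.5850e-01  1.4803e+00] [ 0. -0. -1.]
[647.8 209.3  37.1] [ 2.9570e-01  6.3930e-01  1.5424e+00 -2.0000e-04  9.5850e-01  1.4803e+00] [ 0.001  0.    -1.   ]
t 6.22 tcp [647.8 209.3  37.1] w 64.7 F [-0.7  0.9 -1.3] q6 1.48
shift m [ 0.0261 -0.004   0.0011]
```

>>> play_rows:
  rows: "0 0 0 0; 0 0 0 0; 0 0 0 0; 0 0 0 0; 0 0 0 0"

```text
time_s: 6.85
tool_pos: [647.2, 209.6, 36.3]
eef_rot: [-0.694, -0.136, 0.694, -0.136]
wrist_force: [0.4, -0.9, -2.2]
grip_width: 64.4
```

```bash
python3 go.py 645.3 212.6 14
```

```text
t 6.85 tcp [647.2 209.6  36.3] w 64.4 F [ 0.4 -0.9 -2.2] q6 1.48
shift m [ 0.0223 -0.0035  0.0007]
```

>>> play_rows:
  rows: "0.005 -0.002 0 0; 0.011 -0.0035 0.0005 0; 0.016 -0.0035 0.0005 0; 0.02 -0.0035 0.0005 0; 0.022 -0.0035 0.0005 0"

```text
time_s: 7.48
tool_pos: [645.4, 212.6, 13.8]
eef_rot: [-0.694, -0.136, 0.694, -0.136]
wrist_force: [-0.6, -0.1, -1.1]
grip_width: 64.6
```

>>> play_rows:
  rows: "0.0005 0 0 0; 0.001 0 0 0; 0.0015 0 0 0; 0.002 0 0 0; 0.002 0 0 0"

```text
time_s: 8.1
tool_pos: [645.5, 212.7, 12.3]
eef_rot: [-0.694, -0.136, 0.694, -0.136]
wrist_force: [0.5, 0.1, -1.3]
grip_width: 64.4
```

```bash
python3 go.py 645.3 212.6 10; python3 -c "
from h import *
c=shot('side','s4.png')
cv2.imwrite('pics/s4c.png',cv2.resize(c['image'][240:330,140:260,::-1],(800,600)))"; python3 go.py 645.3 212.6 10
```

```text
t 8.1 tcp [645.5 212.7  12.3] w 64.4 F [ 0.5  0.1 -1.3] q6 1.49
shift m [ 0.0023 -0.      0.0002]
t 8.15 tcp [645.5 212.7  12.3] w 64.9 F [ 0.5 -0.1 -1. ] q6 1.49
shift m [ 0.0023 -0.      0.0002]
```

View pics/s4c.png

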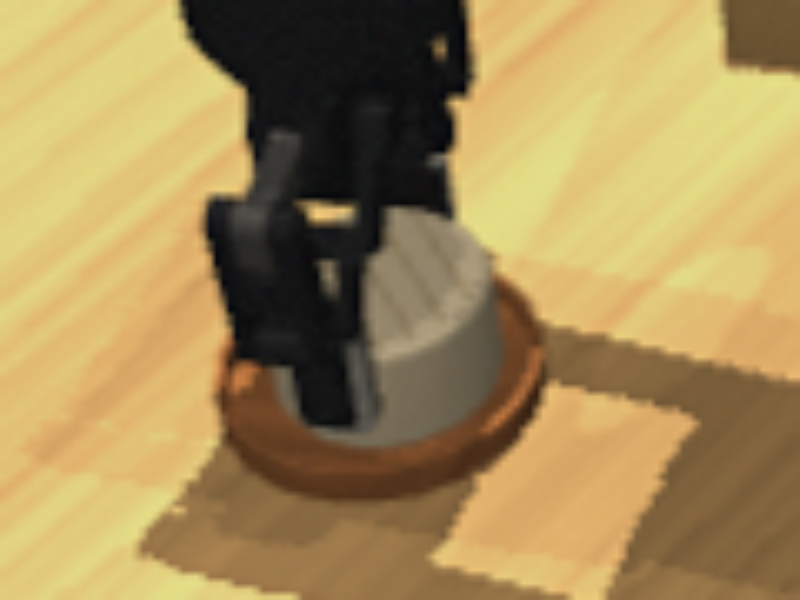

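The cheese is centred inside the box (crop (390,330)) and still held just above the floor. Lower until the force shows contact.

>>> play_rows:
  rows: "0.0005 0 0 0; 0.001 0 0 0; 0.0015 0 0 0; 0.002 0 0 0; 0.002 0 0 0"

```text
time_s: 8.78
tool_pos: [645.5, 212.7, 11.3]
eef_rot: [0.694, 0.136, -0.694, 0.136]
wrist_force: [-2.4, -0.4, 5.4]
grip_width: 64.7
```

>>> play_rows:
  rows: "0.0004 0 0 0; 0.0008 0 0 0; 0.0012 0 0 0; 0.0015 0 0 0; 0.0015 0 0 0"

```text
time_s: 9.4
tool_pos: [645.5, 212.7, 11.2]
eef_rot: [0.694, 0.136, -0.694, 0.136]
wrist_force: [-4.9, -0.6, 12.5]
grip_width: 64.6
```

>>> play_rows:
  rows: "-0.0008 0 0 0; -0.0015 0 0 0; -0.0015 0 0 0; -0.0015 0 0 0; -0.0015 0 0 0"

```text
time_s: 10.02
tool_pos: [645.5, 212.7, 11.3]
eef_rot: [0.694, 0.136, -0.694, 0.136]
wrist_force: [-3.7, -0.9, 7.5]
grip_width: 64.5
```

>>> play_rows:
  rows: "0 0 0 0; 0 0 0 0; 0 0 0 0; 0 0 0 0; 0 0 0 0"
  gripper: 0.0854

```text
time_s: 10.65
tool_pos: [645.5, 212.7, 10.2]
eef_rot: [-0.694, -0.136, 0.694, -0.136]
wrist_force: [-0.7, -0.6, -0.4]
grip_width: 85.4
```

>>> play_rows:
  rows: "-0.01 0 0 0; -0.03 0 0 0; -0.06 0 0 0; -0.09 0 0 0; -0.12 0 0 0"

```text
time_s: 11.28
tool_pos: [645.6, 212.7, 132.2]
eef_rot: [0.694, 0.136, -0.694, 0.136]
wrist_force: [-0.4, 0.4, 0.6]
grip_width: 85.2
```

```bash
python3 go.py 388.1 300.3 120
```

```text
t 11.28 tcp [645.6 212.7 132.2] w 85.2 F [-0.4  0.4  0.6] q6 1.49
shift m [ 0.0119 -0.1782  0.2054]
```

>>> play_rows:
  rows: "0 -0.025 0.029 0; 0 -0.065 0.075 0; 0 -0.105 0.121 0; 0 -0.145 0.167 0; 0.01 -0.178 0.205 0"

```text
time_s: 11.9
tool_pos: [387.0, 301.1, 121.7]
eef_rot: [0.695, 0.137, -0.693, 0.135]
wrist_force: [0.7, 0.8, 0.2]
grip_width: 85.3
```

```bash
python3 -c "
from h import *
c=shot('side','s5.png')
cv2.imwrite('pics/s5c.png',c['image'][:,:,::-1])
t=read_camera('top');cv2.imwrite('pics/t5.png',t['image'][:,:,::-1])"; python3 go.py 388.1 300.3 70
```

```text
t 12.0 tcp [383.5 300.1 120.2] w 85.3 F [0.9 0.1 0.6] q6 1.82
shift m [ 0.0502  0.0016 -0.0045]
```

View pics/s5c.png

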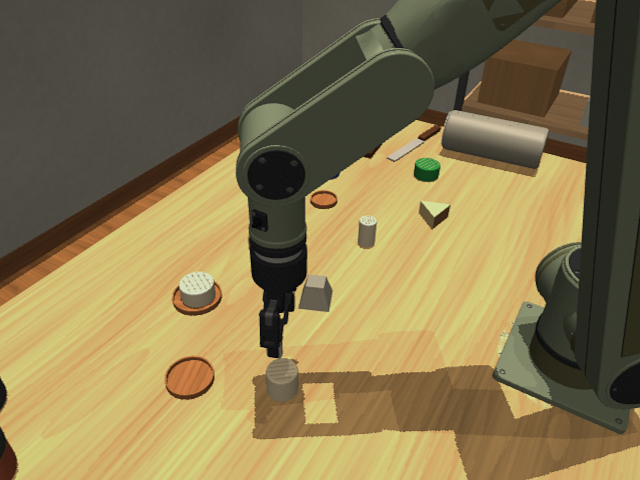

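Wide cheese is standing in its box (197,290). The gripper is over the middle cheese (282,380).

>>> play_rows:
  rows: "0.01 0.001 -0.002 0; 0.025 0.001 -0.003 0; 0.04 0.001 -0.003 0; 0.045 0.001 -0.003 0; 0.045 0.001 -0.003 0"

```text
time_s: 12.62
tool_pos: [391.7, 300.0, 74.5]
eef_rot: [-0.694, -0.135, 0.694, -0.136]
wrist_force: [-0.3, 0.6, -0.2]
grip_width: 85.3
```

```bash
python3 go.py 388.1 300.3 12
```

```text
t 12.62 tcp [391.7 300.   74.5] w 85.3 F [-0.3  0.6 -0.2] q6 1.82
shift m [ 0.0625 -0.0016  0.0031]
```

>>> play_rows:
  rows: "0.012 -0.001 0.0025 0; 0.027 -0.001 0.0025 0; 0.042 -0.001 0.0025 0; 0.056 -0.001 0.0025 0; 0.0625 -0.001 0.0025 0"

```text
time_s: 13.25
tool_pos: [388.5, 300.2, 11.9]
eef_rot: [-0.694, -0.136, 0.694, -0.136]
wrist_force: [-0.3, -0.0, 0.5]
grip_width: 85.0
```

>>> play_rows:
  rows: "0 0 0 0; 0 0 0 0; 0 0 0 0; 0 0 0 0; 0 0 0 0"
  gripper: 0.035

```text
time_s: 13.88
tool_pos: [389.4, 300.8, 13.5]
eef_rot: [0.694, 0.136, -0.693, 0.136]
wrist_force: [-1.8, 1.1, 5.5]
grip_width: 50.6
```

>>> play_rows:
  rows: "0 0 0 0; 0 0 0 0; 0 0 0 0; 0 0 0 0; 0 0 0 0"

```text
time_s: 14.5
tool_pos: [389.4, 300.8, 13.5]
eef_rot: [0.694, 0.136, -0.693, 0.136]
wrist_force: [-1.0, -0.5, 5.8]
grip_width: 50.4
```

>>> play_rows:
  rows: "-0.005 0 0 0; -0.02 0 0 0; -0.045 0 0 0; -0.065 0 0 0; -0.08 0 0 0"

```text
time_s: 15.12
tool_pos: [388.8, 300.2, 93.5]
eef_rot: [0.694, 0.136, -0.694, 0.136]
wrist_force: [0.7, -0.1, -0.9]
grip_width: 50.5
```

```bash
python3 go.py 529 364.7 90
```

```text
t 15.12 tcp [388.8 300.2  93.5] w 50.5 F [ 0.7 -0.1 -0.9] q6 1.82
shift m [ 0.0035 -0.0069 -0.1541]
```

>>> play_rows:
  rows: "0 -0.001 -0.02 0; 0 -0.002 -0.06 0; 0 -0.004 -0.1 0; 0 -0.006 -0.135 0; 0 -0.007 -0.154 0"

```text
time_s: 15.75
tool_pos: [530.2, 365.3, 92.2]
eef_rot: [-0.694, -0.136, 0.694, -0.136]
wrist_force: [-0.4, 0.1, -1.4]
grip_width: 50.8
```

>>> play_rows:
  rows: "0.01 0 0 0; 0.025 0 0 0; 0.04 0 0 0; 0.048 0 0 0; 0.05 0 0 0"

```text
time_s: 16.38
tool_pos: [528.3, 364.7, 41.9]
eef_rot: [-0.693, -0.136, 0.694, -0.136]
wrist_force: [0.6, 0.5, -1.0]
grip_width: 50.7
```

>>> play_rows:
  rows: "0 0 0 0; 0 0 0 0; 0 0 0 0; 0 0 0 0; 0 0 0 0"

```text
time_s: 17.0
tool_pos: [528.9, 365.0, 42.9]
eef_rot: [0.694, 0.136, -0.694, 0.136]
wrist_force: [0.1, -0.3, -0.7]
grip_width: 51.0
```

```bash
python3 go.py 529 364.7 20; python3 -c "
from h import *
c=shot('side','s6.png')
cv2.imwrite('pics/s6c.png',cv2.resize(c['image'][290:410,110:270,::-1],(800,600)))"
```

```text
t 17.0 tcp [528.9 365.   42.9] w 51.0 F [ 0.1 -0.3 -0.7] q6 1.77
shift m [0.0229 0.0003 0.    ]
```

View pics/s6c.png

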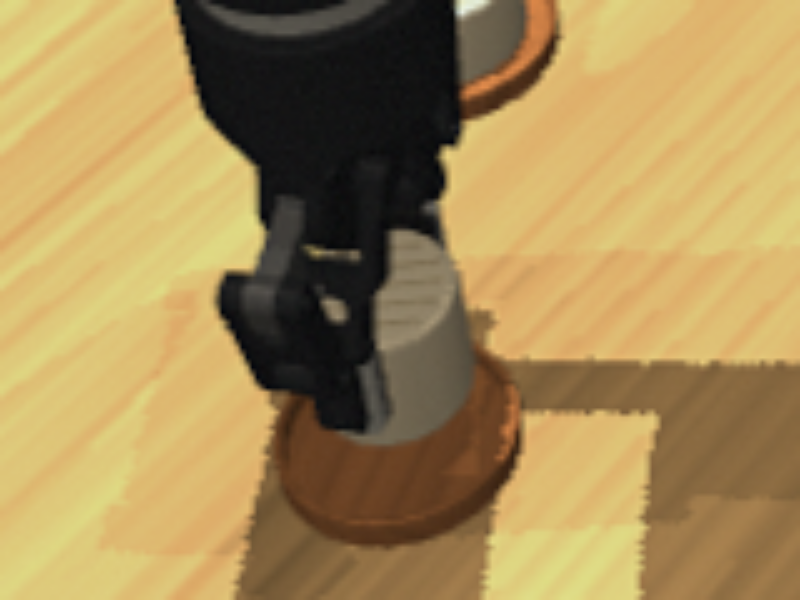

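```bash
python3 -c "
from h import *
c=read_camera('side')
for r in(26,38):
  for z in(29,34,39,44,49,54):
    for w in(-11,11):
      u,v=proj(c,(529-.377*r+.926*w,365+.926*r+.377*w,z)); print(r,w,z,round((u-110)*5),round((v-290)*5))"
```

```text
26 -11 29 401 457
26 11 29 334 448
26 -11 34 399 447
26 11 34 332 438
26 -11 39 397 437
26 11 39 330 428
26 -11 44 394 427
26 11 44 327 418
26 -11 49 392 417
26 11 49 325 408
26 -11 54 390 407
26 11 54 323 397
38 -11 29 388 488
38 11 29 321 479
38 -11 34 386 478
38 11 34 318 469
38 -11 39 383 468
38 11 39 316 459
38 -11 44 381 458
38 11 44 313 449
38 -11 49 379 448
38 11 49 311 439
38 -11 54 377 438
38 11 54 308 428
```

Finger tips are about 17 mm above the cheese's underside, clear of the rim. Lower it.

>>> play_rows:
  rows: "0.006 0 0 0; 0.012 0 0 0; 0.018 0 0 0; 0.022 0 0 0; 0.023 0 0 0"

```text
time_s: 17.73
tool_pos: [528.7, 364.8, 19.3]
eef_rot: [-0.694, -0.136, 0.694, -0.136]
wrist_force: [0.1, 0.3, -1.0]
grip_width: 50.9
```

>>> play_rows:
  rows: "0.0005 0 0 0; 0.001 0 0 0; 0.0015 0 0 0; 0.002 0 0 0; 0.002 0 0 0"

```text
time_s: 18.35
tool_pos: [528.9, 364.9, 17.8]
eef_rot: [-0.694, -0.136, 0.694, -0.136]
wrist_force: [-0.2, 0.1, -0.6]
grip_width: 50.7
```

>>> play_rows:
  rows: "0.0005 0 0 0; 0.001 0 0 0; 0.0015 0 0 0; 0.0015 0 0 0; 0.0015 0 0 0"

```text
time_s: 18.98
tool_pos: [529.0, 365.0, 17.6]
eef_rot: [0.694, 0.136, -0.694, 0.136]
wrist_force: [-2.7, -1.5, 7.6]
grip_width: 51.1
```

Contact at 17.6, as predicted. Release and lift.

>>> play_rows:
  rows: "0 0 0 0; 0 0 0 0; 0 0 0 0; 0 0 0 0; 0 0 0 0"
  gripper: 0.0854

```text
time_s: 19.6
tool_pos: [528.9, 364.9, 16.1]
eef_rot: [-0.694, -0.136, 0.694, -0.136]
wrist_force: [0.2, 0.2, -0.7]
grip_width: 85.3
```

>>> play_rows:
  rows: "-0.01 0 0 0; -0.03 0 0 0; -0.06 0 0 0; -0.09 0 0 0; -0.12 0 0 0"

```text
time_s: 20.23
tool_pos: [529.0, 365.0, 138.1]
eef_rot: [0.694, 0.136, -0.694, 0.136]
wrist_force: [-0.3, 0.6, -0.1]
grip_width: 85.3
```

```bash
python3 go.py 447.3 -112.3 140
```

```text
t 20.23 tcp [529.  365.  138.1] w 85.3 F [-0.3  0.6 -0.1] q6 1.77
shift m [-0.0022  0.4112  0.2557]
```

>>> play_rows:
  rows: "0 0.02 0.0125 0; 0 0.06 0.0375 0; 0 0.105 0.065 0; 0 0.15 0.093 0; 0 0.195 0.121 0"

```text
time_s: 20.85
tool_pos: [490.2, 137.3, 137.2]
eef_rot: [0.694, 0.136, -0.693, 0.136]
wrist_force: [0.6, 0.3, 0.1]
grip_width: 85.3
```

>>> play_rows:
  rows: "0 0.045 0.028 0; 0 0.09 0.056 0; 0 0.135 0.084 0; 0 0.18 0.112 0; 0 0.216 0.135 0"

```text
time_s: 21.48
tool_pos: [446.6, -114.2, 137.3]
eef_rot: [0.695, 0.135, -0.693, 0.136]
wrist_force: [0.4, 0.0, 1.1]
grip_width: 85.6
```

>>> play_rows:
  rows: "0.01 0 0 0; 0.03 0 0 0; 0.045 0 0 0; 0.05 0 0 0; 0.05 0 0 0"

```text
time_s: 22.1
tool_pos: [447.0, -111.6, 86.3]
eef_rot: [-0.694, -0.136, 0.694, -0.136]
wrist_force: [0.7, -0.2, -0.4]
grip_width: 85.6
```

```bash
python3 go.py 447.3 -112.3 20; python3 -c "
from h import *
c=shot('side','s7.png')"
```

```text
t 22.1 tcp [ 447.  -111.6   86.3] w 85.6 F [ 0.7 -0.2 -0.4] q6 0.91
shift m [ 0.0663  0.0008 -0.    ]
```

View pics/s7.png

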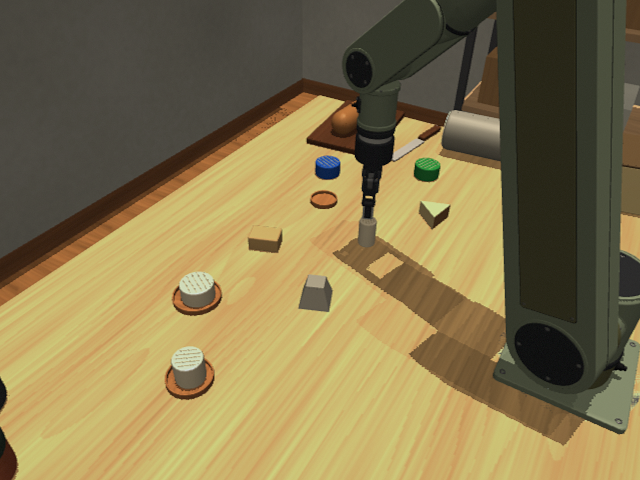

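Both cheeses are upright in their boxes, at (197,290) and (188,368). The gripper is over the slim one (367,232).

>>> play_rows:
  rows: "0.012 0.0005 0 0; 0.029 0.0005 0 0; 0.046 0.0005 0 0; 0.06 0.0005 0 0; 0.066 0.0005 0 0"

```text
time_s: 22.78
tool_pos: [446.7, -112.6, 19.4]
eef_rot: [-0.694, -0.136, 0.694, -0.136]
wrist_force: [-0.7, -0.4, 0.6]
grip_width: 85.3
```

>>> play_rows:
  rows: "0 0 0 0; 0 0 0 0; 0 0 0 0; 0 0 0 0; 0 0 0 0"
  gripper: 0.022

```text
time_s: 23.4
tool_pos: [447.6, -112.9, 20.9]
eef_rot: [0.694, 0.136, -0.693, 0.136]
wrist_force: [-0.6, -0.7, 6.1]
grip_width: 36.9
```

>>> play_rows:
  rows: "0 0 0 0; 0 0 0 0; 0 0 0 0; 0 0 0 0; 0 0 0 0"

```text
time_s: 24.02
tool_pos: [447.6, -112.9, 20.9]
eef_rot: [0.694, 0.136, -0.693, 0.136]
wrist_force: [0.9, 0.8, 5.2]
grip_width: 37.1
```

>>> play_rows:
  rows: "-0.005 0 0 0; -0.02 0 0 0; -0.045 0 0 0; -0.065 0 0 0; -0.08 0 0 0"

```text
time_s: 24.65
tool_pos: [446.9, -112.7, 101.1]
eef_rot: [0.694, 0.136, -0.694, 0.136]
wrist_force: [-0.4, -0.7, -1.7]
grip_width: 37.1
```

```bash
python3 go.py 608.4 -201.3 100
```

```text
t 24.65 tcp [ 446.9 -112.7  101.1] w 37.1 F [-0.4 -0.7 -1.7] q6 0.91
shift m [ 0.0012  0.1429 -0.1161]
```

>>> play_rows:
  rows: "0 0.014 -0.011 0; 0 0.05 -0.041 0; 0 0.088 -0.071 0; 0 0.124 -0.101 0; 0 0.143 -0.116 0"

```text
time_s: 25.28
tool_pos: [611.0, -203.1, 98.6]
eef_rot: [0.694, 0.136, -0.694, 0.136]
wrist_force: [-0.4, -0.7, -0.7]
grip_width: 36.9
```

>>> play_rows:
  rows: "0.01 0 0 0; 0.025 0 0 0; 0.04 0 0 0; 0.05 0 0 0; 0.052 0 0 0"

```text
time_s: 25.9
tool_pos: [607.7, -201.0, 47.4]
eef_rot: [-0.693, -0.136, 0.694, -0.136]
wrist_force: [-0.1, 0.0, -1.7]
grip_width: 37.4
```

>>> play_rows:
  rows: "0 0 0 0; 0 0 0 0; 0 0 0 0; 0 0 0 0; 0 0 0 0"

```text
time_s: 26.52
tool_pos: [608.5, -201.4, 48.4]
eef_rot: [0.694, 0.136, -0.694, 0.136]
wrist_force: [0.7, -0.3, -1.4]
grip_width: 36.7
```

```bash
python3 go.py 608.4 -201.3 27; python3 -c "
from h import *
c=shot('side','s8.png')
cv2.imwrite('pics/s8c.png',cv2.resize(c['image'][150:225,275:375,::-1],(800,600)))"
```

```text
t 26.52 tcp [ 608.5 -201.4   48.4] w 36.7 F [ 0.7 -0.3 -1.4] q6 0.85
shift m [ 0.0214 -0.0001  0.    ]
```

View pics/s8c.png

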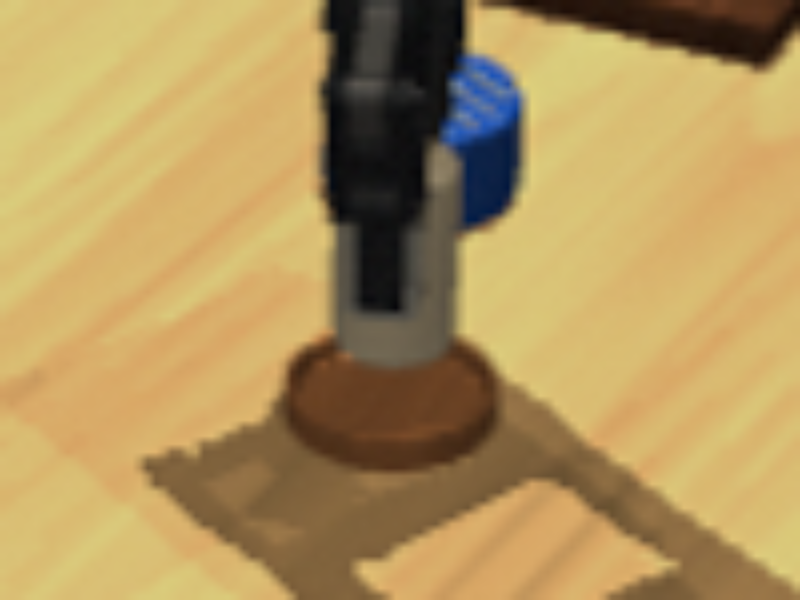

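The slim cheese is upright at (395,300) in the crop, above the centre of the box (393,400). Lower it.

>>> play_rows:
  rows: "0.006 0 0 0; 0.012 0 0 0; 0.017 0 0 0; 0.02 0 0 0; 0.0215 0 0 0"

```text
time_s: 27.2
tool_pos: [608.3, -201.4, 26.5]
eef_rot: [-0.694, -0.136, 0.694, -0.136]
wrist_force: [-0.2, 0.6, -0.5]
grip_width: 37.0
```

>>> play_rows:
  rows: "0.0005 0 0 0; 0.001 0 0 0; 0.0015 0 0 0; 0.002 0 0 0; 0.002 0 0 0"

```text
time_s: 27.82
tool_pos: [608.5, -201.4, 25.0]
eef_rot: [0.694, 0.136, -0.694, 0.136]
wrist_force: [0.7, -0.7, -0.3]
grip_width: 37.0
```

>>> play_rows:
  rows: "0.0005 0 0 0; 0.001 0 0 0; 0.0015 0 0 0; 0.0015 0 0 0; 0.0015 0 0 0"

```text
time_s: 28.45
tool_pos: [608.5, -201.4, 25.0]
eef_rot: [0.694, 0.136, -0.694, 0.136]
wrist_force: [-2.8, 0.8, 8.9]
grip_width: 36.7
```

>>> play_rows:
  rows: "0 0 0 0; 0 0 0 0; 0 0 0 0; 0 0 0 0; 0 0 0 0"
  gripper: 0.0854

```text
time_s: 29.08
tool_pos: [608.4, -201.4, 23.2]
eef_rot: [-0.694, -0.136, 0.694, -0.136]
wrist_force: [0.4, 0.0, -0.3]
grip_width: 85.5
```

>>> play_rows:
  rows: "-0.01 0 0 0; -0.03 0 0 0; -0.06 0 0 0; -0.09 0 0 0; -0.12 0 0 0"

```text
time_s: 29.7
tool_pos: [608.5, -201.4, 145.1]
eef_rot: [0.694, 0.136, -0.694, 0.136]
wrist_force: [0.4, -0.0, 0.1]
grip_width: 85.3
```

>>> play_rows:
  rows: "-0.01 0 0.01 0; -0.03 0.01 0.04 0; -0.05 0.02 0.08 0; -0.07 0.03 0.12 0; -0.08 0.04 0.15 0"

```text
time_s: 30.32
tool_pos: [482.5, -295.8, 223.9]
eef_rot: [-0.694, -0.136, 0.694, -0.136]
wrist_force: [-0.1, -0.2, -0.0]
grip_width: 85.7
```

>>> play_rows:
  rows: "0 0.015 0.02 0; 0 0.04 0.05 0; 0 0.06 0.075 0; 0 0.075 0.095 0; 0 0.08 0.1 0"

```text
time_s: 30.95
tool_pos: [420.6, -407.5, 222.6]
eef_rot: [-0.694, -0.136, 0.694, -0.135]
wrist_force: [0.0, -0.9, 0.1]
grip_width: 85.4
```

```bash
python3 meas.py >/dev/null; python3 -c "
from h import *
from meas import mask
c=shot('side','s9.png');t=shot('top','t9.png')
r=[cv2.resize(x[:,:,::-1],(400,300),interpolation=cv2.INTER_CUBIC) for x in(c['image'][260:410,130:330],c['image'][140:260,270:430],t['image'][150:270,130:290],t['image'][150:270,320:480])]
cv2.imwrite('pics/fin.png',np.vstack([np.hstack(r[:2]),np.hstack(r[2:])]))
# tops of placed cheeses, cast at height +4
n,l,s,ce=cv2.connectedComponentsWithStats(mask(t['image'],'c'))
for nm,p,z in(('wide',(645.5,212.7),40),('mid',(529,365),52),('slim',(608.5,-201.4),66)):
    u,v=proj(t,(*p,z)); i=l[int(v),int(u)]; print(nm,i,s[i][4],ray(t,*ce[i],z).round(1) if i else (u,v))
print(get_state()['tool_pos'])
"
```

```text
wide 12 572 [643.4 210.2  40. ]
mid 22 376 [528.  361.6  52. ]
slim 17 204 [ 607.4 -201.    66. ]
[ 422.2796917  -406.05109014  223.09530688]
```

View pics/fin.png

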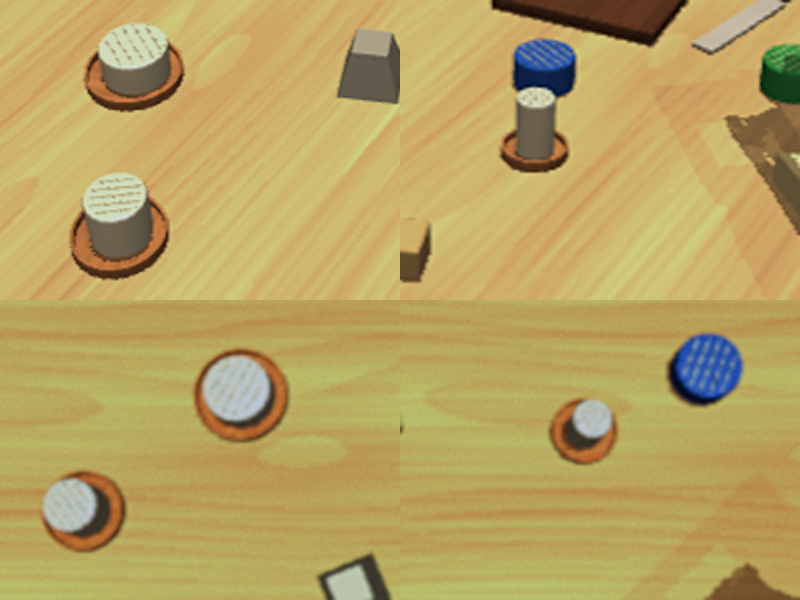

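View pics/t9.png

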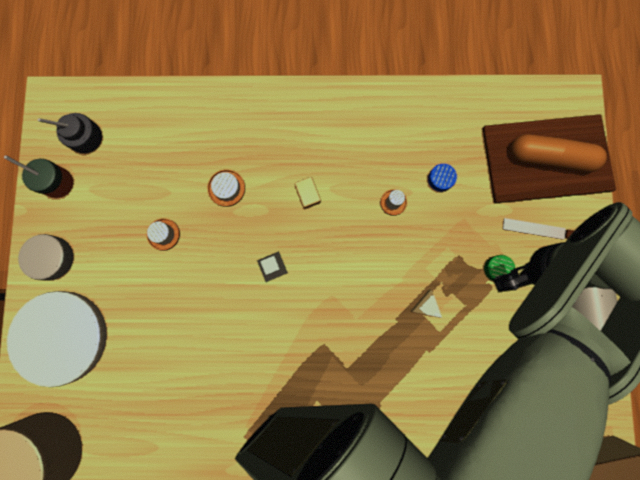

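All three cheeses stand upright inside their rims. The pyramid (272,267), wedge (430,305) and brick (308,193) are at their original pixels, and the arm is clear.

```bash
python3 -c "
from plant import *
print(get_state()['time_s']); print(sign_off())"
```

```text
31.15
the job is handed in; nothing more can be done
None
```

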